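# Vent the drinks dispenser and twist off its filler cap

### The arm

A 6-joint arm with a two-finger parallel gripper is mounted at the origin on the work surface. World frame = base frame: x ahead of the robot, y to its left, z up, the work surface at z = 0. Lengths are in m, angles in rad, forces in N, time in s.
With the tool pointing down it reaches from about 0.25 to 0.775 m from the base axis. Payload 8.9 kg.
Tool frame: the origin (TCP) lies midway between the tips of the shut fingers; the grasp point (between the pads) lies 19 mm behind it; z points along the fingers, y is the line along which they close (so a half turn about z gives the same grasp; the last joint's range is limited). The gripper opens to 85 mm and grips with 20 to 120 N. Pads are 22 mm wide; open, the fingers measure 114 mm over their backs; the gripper's body (76 mm by 85 mm) begins 54 mm behind the grasp point. The pads swing forward as they close: fully open they stand 13 mm farther back than shut.
Start: joints at [-1.24, 0.291, -0.153, 1.127, 0, 1.431], TCP at [0.238, -0.468, 0.231] pointing down, gripper open.
Joint ranges: [-2.52, 2.52], [-0.91, 1.74], [-1.3, 1.37], [-1.96, 2.02], [-1.52, 1.47], [-3.14, 3.14]. Speed limits (rad/s): [2.22, 2.22, 2.79, 3.14, 3.14, 3.14].

### API

Orientations are given as a unit quaternion [w, x, y, z].
In Python, from workcell import observe, snapshot, camera_model, close_job, silhouettes, spot_point gives the robot as it stands.
- The arm moves only by the tool jog_arm, never from a script. Its argument "commands" is a list of rows, each a list of 3 entries, a list of its own where there are three numbers: the closure in counts, from 0 (fully open) to 255 (shut), then the shift along the tool's x, y, z in units of 50 mm (1.0 is 50 mm), then the turn, a rotation vector about the tool's x, y, z in rad. A call has 1 to 5 rows; each row is the pose to reach, as a shift and turn from the pose commanded when the call began, along the tool's axes at that moment; what a row does not reach only later rows make up. A row lasts 1/10 s, in which the tool goes at most 50 mm and 8.59 degrees, less where a joint would pass 70% of its speed; a pose out of reach is approached as far as the arm can. A call with a gripper value outside its range is refused whole. The fingers move at their own pace and stop on an object; "squeeze" is the grip in N (left out, the last holds). Time passes only in rows, so rows that repeat a pose let the fingers close. It gives the time, the measured TCP pose, the force, the opening and the grip force at its end, in the units of the state.
- observe(): the state, without advancing time (a new reading comes with each control period).
- snapshot(name): name is "scene" or "top"; returns the picture (384x512x3 uint8, red, green, blue); there is no depth.
- camera_model(name): a dict with "vertical_fov" (degrees; the focal length in pixels is half the picture's height over the tangent of half this angle, whatever the lens; pixels are square), "cx", "cy" (the principal point, pixels), "extrinsics" (4x4, takes a point from world to camera coordinates). Camera axes: x right, y down, z forward; pixel columns grow to the right and rows downward; lengths in m; the calibration is good to about 2 mm. A picture is of the moment at which its call begins. camera_model takes no time and is no camera call.
- close_job(): hands the job in; it is judged then, once.
Trained networks look in the newest picture that a camera, given by its name, has taken for a name from the list of things; names that differ only in an ending like _2 or _b are one class to them, and where a whole thing is asked for, a point or a joint stands for the part that bears it (a point fixed in the world has none). Each returns a list of dicts, best first, with "conf" (0 to 1); they miss things now and then, are a little off and sometimes report something else, mostly with a low value. They report only what shows in the picture. A call takes as long as a camera call.
- silhouettes(camera, thing): "mask" (384x512 bool, what is visible of it).
- spot_point(camera, thing): "at" ([x, y, z] in m, in world coordinates, good to about 4 mm: a listed point, or the origin of a listed thing).
The state is a dict: "clock": time; "joints": joint angles; "joint_vel": joint speeds; "joint_efforts": joint torques, N m; "position": TCP position; "tool_rot": TCP orientation; "force": force on the tool from outside, world axes, zero at the start; "torque": the same for the moment, N m; "gripper_width": finger opening in m; "gripper_force": force on a finger pad.
Only numpy, scipy, OpenCV 4.12 (cv2) and the standard library are available. Lean on these libraries where they do the work, as an engineer would, in place of code of your own. Each camera call takes 0.05 s, during which the arm holds its last target. There are 200 camera calls.

### The job

Open the steel drinks dispenser for refilling. First vent it: push its little spring treadle right down to its stop with the gripper, keep it down for about half a second, then let it come back up. Then take off the black filler cap: nobody knows whether it is threaded right- or left-handed, so try it both ways to find which way it loosens, turn it until it is free, lift it straight off and finish while still holding it upright in the gripper, at least 6 cm higher than it sat, leaving the cans, cup and funnel where they stand.

Things in the scene. Friction and masses are not known exactly. Their poses are not given: they have to be found in the camera images.
- dispenser: Fixed drinks dispenser: upright steel tank, 110 mm in diameter, shoulder 130 mm above the shelf, on a grey stand 140 (x) by 290 (y) by 12 mm. Origin: shelf surface under the tank's axis; z up. A small spigot points along its -x ; behind the tank, 105 mm along +x, stands a grey charger holder 70 mm across, 152 mm high; the stand reaches along -y to the treadle. Place and yaw vary (yaw within 0.4 rad).
- treadle_pad (a point): Where to press the vent treadle: on its top, 23 mm from its free end, 72 mm from its hinge. Steel plate 95 by 46 by 5 mm with rubber ribs, centred 160 mm from the tank's axis on the -y side. At rest it slopes up towards the robot, this point 75 mm above the shelf; at its stop it is level, the point at 54 mm. Moves with the treadle.
- treadle (a joint): Angle of the treadle, hinged at its far (dispenser +x) end 50 mm above the shelf: 0 at rest (up), grows as pressed, stop at 0.30 rad (level). Pressing straight down on the pad takes about 2 N to start and 6 N at the stop; a spring returns it.
- cap_grip (a point): Point to grip, on the cap's axis inside its wing bar; x along the bar, z up. Loose black cap, about 90 g: ribbed skirt 64 mm in diameter, 22 mm high, and across its top an upright bar 50 long (x), 14 thick (y), 36 mm high. The point is 23 mm above the skirt's top face, 13 mm below the bar's top, 177 mm above the shelf when seated. At the start the bar lies along the dispenser's x within 0.05 rad.
- neck_axis (a point): Filler neck, 20 mm high, hidden under the cap; this point is its foot on the tank's axis. Quick thread; hand varies, unseen. Angles from the dispenser's x: the wrong way the cap meets a hard stop at about 0.15 rad (felt as a sharp rise of the twisting moment, over 0.6 N m); the right way it turns easily without rising, is free to lift straight off from 0.80 rad, end stop at 1.13 (about 0.95 is best). Unturned it rises only 2 mm.
- can_a_mid (a point): Centre of a sealed aluminium soda can standing upright, 66 mm in diameter, 122 mm high. Bystander.
- can_b_mid (a point): Centre of the other, like can. Bystander.
- measuring_cup_mid (a point): Centre of a red ceramic measuring cup with a handle, 80 mm across, 70 mm high. Bystander.
- funnel_mid (a point): Centre of a small stainless funnel standing mouth down, 90 mm across, 75 mm high. Bystander.

How it is judged:
By the outcome, as a careful person would: the job done as asked, in the order asked, and still so for the second after the job is handed in, while the arm keeps its last pose, push and grip.
It also fails if it takes over 58 s, if anything falls off the work surface, if the arm or the gripper's body presses on something with over 40 N, if the wrist force passes 120 N, or if a joint passes its speed limit or range.

## Working session

There is one attempt and no reset: what is moved stays moved. The work goes in short steps, Python scripts to look and compute and a tool call to move; the robot and the scene stay as the last step left them, time stands still between calls to the robot, and variables do not carry over. Pictures are saved under pics/ and viewed, at most 10 in all, crops included, and the job is handed in when it is done.

Besides the shell and the picture viewer there is one more tool, called as name(argument=value, ...) on one line, values as JSON. jog_arm: Moves the arm, as the interface text tells. Its arguments: {"type":"object","properties":{"commands":{"type":"array"},"squeeze":{"type":"number"}},"required":["commands"]}

```bash
mkdir -p pics; ls; python3 - <<'E'
from workcell import *
import cv2,numpy as np
s=observe(); print(s)
for n in("scene","top"):
    im=snapshot(n); cv2.imwrite(f"pics/{n}0.png",im[:,:,::-1])
    m=camera_model(n); print(n,m["vertical_fov"],np.round(m["extrinsics"],3).tolist())
    for t in("dispenser","treadle_pad","cap_grip","neck_axis","can_a_mid","can_b_mid","measuring_cup_mid","funnel_mid"):
        print(t,[(round(d["conf"],2),np.round(d["at"],3).tolist()) for d in spot_point(n,t)[:3]])
E
```

```text
pics
{'clock': 0.0, 'joints': array([-1.24030343e+00,  2.91298176e-01, -1.54112410e-01,  1.12670451e+00,
       -3.29756606e-05,  1.43146199e+00]), 'joint_vel': array([ 6.84537025e-04, -1.22995048e-03, -8.03863741e-04,  4.13484674e-06,
       -6.97995792e-04, -1.66770184e-03]), 'joint_efforts': array([ 7.27895276e-04, -5.37145901e+01,  3.31371546e+01,  1.60381902e-02,
       -2.44729963e-04, -1.21428636e-05]), 'position': array([ 0.23751926, -0.46770925,  0.2307282 ]), 'tool_rot': array([-6.54800775e-04,  9.72534238e-01,  2.32758932e-01, -7.93400929e-05]), 'force': array([-0.59097537,  0.46634177, -0.01004328]), 'torque': array([0.05687964, 0.03835899, 0.01224485]), 'gripper_force': 0.0, 'gripper_width': 0.08530856970453668}
scene 51.70330365175227 [[0.821, 0.57, -0.002, -0.482], [0.492, -0.709, -0.505, -0.251], [-0.29, 0.414, -0.863, 1.472], [0.0, 0.0, 0.0, 1.0]]
dispenser [(0.7, [0.509, 0.119, -0.0]), (0.37, [0.432, -0.379, 0.034])]
treadle_pad [(0.93, [0.452, -0.031, 0.073])]
cap_grip [(0.89, [0.515, 0.122, 0.178])]
neck_axis [(0.96, [0.513, 0.117, 0.133]), (0.48, [0.459, 0.392, 0.058])]
can_a_mid [(0.65, [0.642, 0.333, 0.059]), (0.63, [0.46, 0.389, 0.058])]
can_b_mid [(0.57, [0.638, 0.334, 0.061])]
measuring_cup_mid [(0.67, [0.433, -0.383, 0.035])]
funnel_mid [(0.66, [0.818, -0.091, 0.041]), (0.54, [0.507, 0.118, -0.003])]
top 52.71482485744425 [[-0.099, -0.995, -0.001, 0.03], [-0.972, 0.097, -0.214, 0.623], [0.213, -0.02, -0.977, 1.067], [0.0, 0.0, 0.0, 1.0]]
dispenser [(0.88, [0.503, 0.118, 0.003]), (0.16, [0.46, 0.394, 0.063])]
treadle_pad [(0.81, [0.454, -0.03, 0.076]), (0.65, [0.511, 0.121, 0.174])]
cap_grip [(0.9, [0.51, 0.118, 0.174])]
neck_axis [(0.64, [0.509, 0.116, 0.128])]
can_a_mid [(0.87, [0.461, 0.397, 0.063])]
can_b_mid [(0.76, [0.638, 0.331, 0.058])]
measuring_cup_mid []
funnel_mid [(0.66, [0.818, -0.094, 0.035])]
```

View pics/top0.png

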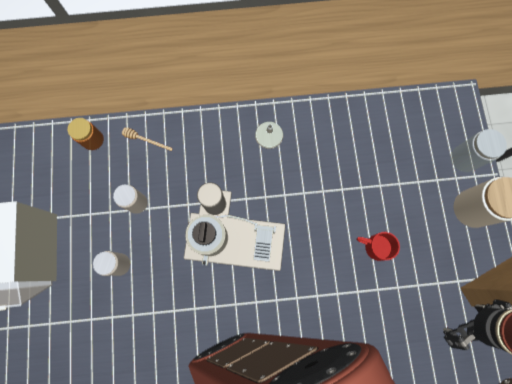

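View pics/scene0.png

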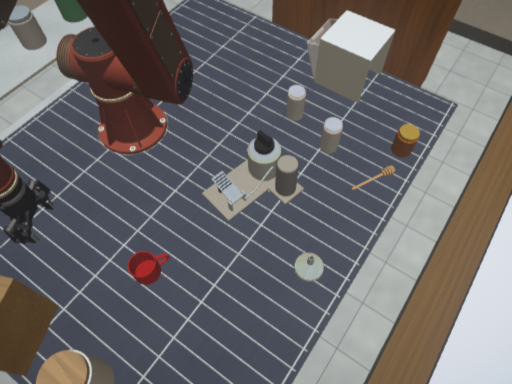

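```bash
cat > h.py <<'E'
from workcell import *
import cv2,numpy as np
from scipy.spatial.transform import Rotation as R
def proj(n,P):
    m=camera_model(n);E=m["extrinsics"];f=192/np.tan(np.radians(m["vertical_fov"]/2))
    c=np.atleast_2d(P)@E[:3,:3].T+E[:3,3]
    return np.c_[m["cx"]+f*c[:,0]/c[:,2],m["cy"]+f*c[:,1]/c[:,2]]
def unproj(n,uv,z):
    m=camera_model(n);E=m["extrinsics"];f=192/np.tan(np.radians(m["vertical_fov"]/2))
    d=np.array([(uv[0]-m["cx"])/f,(uv[1]-m["cy"])/f,1.])@E[:3,:3]; o=-E[:3,:3].T@E[:3,3]
    return o+d*(z-o[2])/d[2]
def loc(P,c=(0.511,0.118),yaw=-0.22):
    P=np.atleast_2d(np.array(P,float)); r=R.from_euler('z',yaw).as_matrix(); return P@r.T+[c[0],c[1],0]
def rot():
    w,x,y,z=observe()["tool_rot"]; return R.from_quat([x,y,z,w])
E
python3 - <<'E'
from h import *
out=[]
for n,(u,v,w,h) in (("top",(170,165,130,115)),("scene",(195,115,130,115))):
    im=cv2.imread(f"pics/{n}0.png")[v:v+h,u:u+w]
    im=cv2.resize(im,None,fx=4,fy=4,interpolation=cv2.INTER_CUBIC)
    def draw(P,col,closed=True):
        q=((proj(n,loc(P))-[u,v])*4+2).astype(int); cv2.polylines(im,[q],closed,col,1,cv2.LINE_AA)
    t=np.linspace(0,6.28,40)
    draw(np.c_[.105+.035*np.cos(t),.035*np.sin(t),0*t+.152],(0,0,255))
    draw(np.c_[.032*np.cos(t),.032*np.sin(t),0*t+.154],(0,0,255))
    draw([[-.025,-.007,.19],[.025,-.007,.19],[.025,.007,.19],[-.025,.007,.19]],(0,255,0))
    draw([[.0475,-.183,.05],[.0475,-.137,.05],[-.045,-.137,.08],[-.045,-.183,.08]],(255,0,0))
    out.append(im)
for n,im in zip("ts",out): cv2.imwrite(f"pics/ov_{n}.png",im)
cv2.imwrite("pics/ov.png",cv2.resize(np.vstack(out),None,fx=.65,fy=.65,interpolation=cv2.INTER_AREA))
E
```

```text
(no output)
```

View pics/ov_t.png

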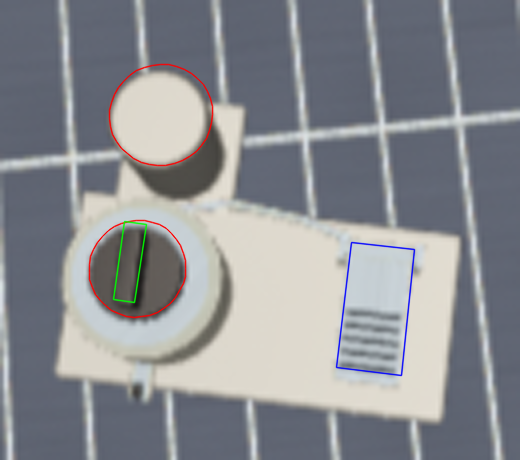

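View pics/ov_s.png

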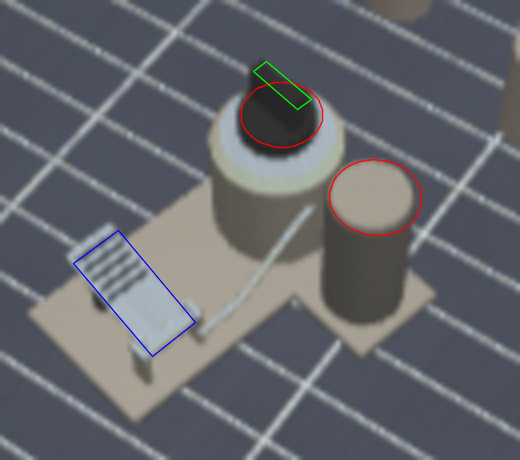

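```bash
python3 - <<'E'
from h import *
f=lambda q,z:unproj("top",(170+(q[0]-2)/4,165+(q[1]-2)/4),z)
for a,b in (((57,377),(440,421)),((440,421),(459,237)),((57,377),(83,195))):
    d=f(b,.012)-f(a,.012); print(np.linalg.norm(d),np.arctan2(d[1],d[0]))
for q,z in (((160,117),.152),((140,268),.154)): print(f(q,z))
# bar top edge darker pixels via threshold in both views
for n in("top","scene"):
    silhouettes(n,"cap_grip")
    for d in silhouettes(n,"cap_grip")[:1]:
        v,u=np.nonzero(d["mask"]); print(n,d["conf"],len(u),u.mean(),v.mean(),u.min(),u.max(),v.min(),v.max())
T=loc([0,0,0.165]);print(proj("top",T),proj("scene",T))
r=rot().as_matrix();print(r.round(3).tolist())
p=np.array([.453,-.030,.075]);print((r.T@(p-observe()["position"])/.05))
E
```

```text
0.28500753663724715 -1.7825674590894716
0.1371030573561805 -0.21688452920952273
0.13706360352063512 -0.2038141422318553
[0.61181154 0.09590644 0.152     ]
[0.51102413 0.11632343 0.154     ]
top 0.75 442 203.9389140271493 232.97058823529412 192 215 221 245
scene 0.63 393 263.44529262086513 142.60814249363867 254 274 129 154
[[203.30354778 231.09440145]] [[264.97633436 140.91222242]]
[[0.892, 0.453, -0.0], [0.453, -0.892, 0.0], [-0.0, -0.0, -1.0]]
[ 7.80711225 -5.86317652  3.12601559]
```

jog_arm(commands=[[255, [7.77, -5.81, 0.5], [0, 0, -2.46]], [255, [7.77, -5.81, 0.5], [0, 0, -2.46]], [255, [7.77, -5.81, 0.5], [0, 0, -2.46]], [255, [7.77, -5.81, 0.5], [0, 0, -2.46]], [255, [7.77, -5.81, 0.5], [0, 0, -2.46]]], squeeze=40)

```text
clock: 1.6
position: [0.3488, -0.2426, 0.2185]
tool_rot: [0.0, 0.818, 0.575, 0.0]
force: [1.5, -0.0, 0.1]
gripper_width: 0.0124
gripper_force: 0.0
```

```bash
cat > go.py <<'E'
import sys
from h import *
x,y,z,phi=map(float,sys.argv[1:5])
s=observe(); r=rot(); M=r.as_matrix()
c,sn=np.cos(phi),np.sin(phi)
T=R.from_matrix(np.array([[c,sn,0],[sn,-c,0],[0,0,-1]]))
print("t",round(s["clock"],2),"pos",s["position"].round(4),"phi",round(np.arctan2(M[1,0],M[0,0]),3),"tilt",M[2].round(3),"j",s["joints"].round(2),"F",s["force"].round(1),"T",s["torque"].round(2),"w",round(s["gripper_width"],4),round(s["gripper_force"],1))
print("shift",(M.T@(np.array([x,y,z])-s["position"])/.05).round(2),"turn",(r.inv()*T).as_rotvec().round(3))
E
python3 go.py .4525 -.033 .13 2.93
```

```text
t 1.6 pos [ 0.3488 -0.2426  0.2185] phi 1.225 tilt [-0.     0.001 -1.   ] j [-0.78  0.11 -0.42  1.04  0.    1.14] F [ 1.5 -0.   0.1] T [-0.07 -0.04 -0.01] w 0.0124 0.0
shift [4.65 0.53 1.77] turn [ 0.000e+00  1.000e-03 -1.705e+00]
```

jog_arm(commands=[[255, [4.65, 0.53, 0.8], [0, 0, -1.7]], [255, [4.65, 0.53, 0.8], [0, 0, -1.7]], [255, [4.65, 0.53, 0.8], [0, 0, -1.7]], [255, [4.65, 0.53, 0.8], [0, 0, -1.7]], [255, [4.65, 0.53, 0.8], [0, 0, -1.7]]])

```text
clock: 2.1
position: [0.4538, -0.0325, 0.1782]
tool_rot: [0.0, 0.55, 0.835, 0.0]
force: [0.1, -1.0, -1.2]
gripper_width: -0.0004
gripper_force: 0.0
```

```bash
python3 go.py .4525 -.033 .1 2.93
```

```text
t 2.1 pos [ 0.4538 -0.0325  0.1782] phi 1.977 tilt [ 0.     0.001 -1.   ] j [-0.23  0.2  -0.42  0.95  0.    0.93] F [ 0.1 -1.  -1.2] T [-0.05 -0.05 -0.02] w -0.0004 0.0
shift [ 0.   -0.03  1.56] turn [ 0.     0.    -0.953]
```

jog_arm(commands=[[255, [0, 0, 1.5], [0, 0, -0.95]], [255, [0, 0, 1.5], [0, 0, -0.95]], [255, [0, 0, 1.5], [0, 0, -0.95]], [255, [0, 0, 1.5], [0, 0, -0.95]], [255, [0, 0, 1.5], [0, 0, -0.95]]])

```text
clock: 2.6
position: [0.453, -0.035, 0.1032]
tool_rot: [-0.0, 0.206, 0.979, 0.0]
force: [0.5, 0.7, -0.3]
gripper_width: 0.0004
gripper_force: 0.0
```

```bash
python3 go.py .4525 -.033 .080 2.93
python3 - <<'E'
from h import *
im=snapshot("top"); j=snapshot("scene")
a=cv2.resize(im[165:280,170:300,::-1],None,fx=3,fy=3,interpolation=2);b=cv2.resize(j[115:230,195:325,::-1],None,fx=3,fy=3,interpolation=2)
cv2.imwrite("pics/p1.png",np.hstack([a,b]))
for n in("top","scene"):print([(round(d["conf"],2),np.round(d["at"],3)) for d in spot_point(n,"treadle_pad")[:2]])
E
```

```text
t 2.6 pos [ 0.453  -0.035   0.1032] phi 2.726 tilt [ 0. -0. -1.] j [-0.24  0.28 -0.54  0.75 -0.    0.18] F [ 0.5  0.7 -0.3] T [ 0.03 -0.01  0.04] w 0.0004 0.0
shift [0.03 0.03 0.46] turn [-0.    -0.    -0.204]
[]
[(0.64, array([ 0.452, -0.032,  0.073]))]
```

View pics/p1.png

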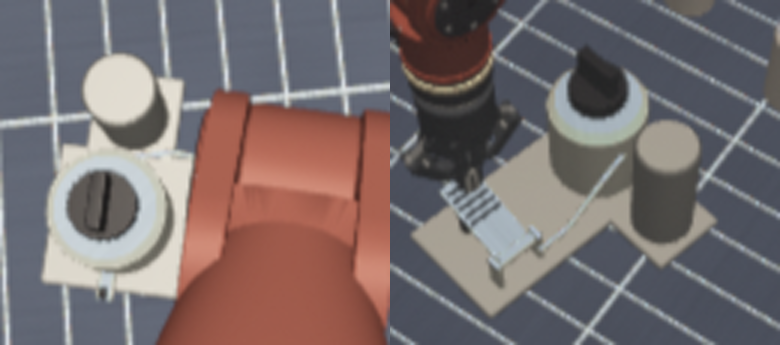

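jog_arm(commands=[[255, [0, 0, 0.45], [0, 0, 0]], [255, [0, 0, 0.65], [0, 0, 0]], [255, [0, 0, 0.8], [0, 0, 0]], [255, [0, 0, 0.9], [0, 0, 0]], [255, [0, 0, 0.93], [0, 0, 0]]])

```text
clock: 3.3
position: [0.4526, -0.035, 0.0567]
tool_rot: [-0.001, 0.21, 0.978, -0.0]
force: [-2.8, 0.0, 3.4]
gripper_width: 0.0003
gripper_force: 2.3
```

jog_arm(commands=[[255, [0, 0, 0.04], [0, 0, 0]], [255, [0, 0, 0.06], [0, 0, 0]]])

```text
clock: 3.5
position: [0.4529, -0.035, 0.054]
tool_rot: [-0.0, 0.209, 0.978, 0.0]
force: [-2.8, 1.0, 5.0]
gripper_width: 0.0001
gripper_force: 2.5
```

jog_arm(commands=[[255, [0, 0, 0.03], [0, 0, 0]], [255, [0, 0, 0.03], [0, 0, 0]]])

```text
clock: 3.7
position: [0.453, -0.035, 0.0526]
tool_rot: [-0.0, 0.209, 0.978, 0.0]
force: [-3.8, -0.2, 5.7]
gripper_width: 0.0001
gripper_force: 2.8
```

jog_arm(commands=[[255, [0, 0, 0.03], [0, 0, 0]], [255, [0, 0, 0.03], [0, 0, 0]]])

```text
clock: 3.9
position: [0.4531, -0.035, 0.052]
tool_rot: [0.0, 0.209, 0.978, -0.0]
force: [-8.0, 1.7, 20.5]
gripper_width: 0.0
gripper_force: 10.3
```

jog_arm(commands=[[255, [0, 0, 0.02], [0, 0, 0]], [255, [0, 0, 0.02], [0, 0, 0]]])

```text
clock: 4.1
position: [0.4531, -0.0351, 0.0516]
tool_rot: [0.0, 0.209, 0.978, -0.0]
force: [-11.9, 2.7, 31.6]
gripper_width: -0.0003
gripper_force: 15.8
```

jog_arm(commands=[[255, [0, 0, -0.02], [0, 0, 0]], [255, [0, 0, -0.02], [0, 0, 0]], [255, [0, 0, -0.02], [0, 0, 0]], [255, [0, 0, -0.02], [0, 0, 0]], [255, [0, 0, -0.02], [0, 0, 0]]])

```text
clock: 4.6
position: [0.4531, -0.0351, 0.052]
tool_rot: [0.0, 0.209, 0.978, -0.0]
force: [-8.6, 1.1, 20.7]
gripper_width: -0.0001
gripper_force: 9.9
```

jog_arm(commands=[[255, [0, 0, -0.3], [0, 0, 0]], [255, [0, 0, -0.8], [0, 0, 0]], [0, [0, 0, -1.5], [0, 0, 0]], [0, [0, 0, -2.3], [0, 0, 0]], [0, [0, 0, -3.2], [0, 0, 0]]])

```text
clock: 5.1
position: [0.4531, -0.0351, 0.2124]
tool_rot: [0.0, 0.209, 0.978, 0.0]
force: [1.2, -0.2, -0.1]
gripper_width: 0.0431
gripper_force: 0.0
```

```bash
python3 go.py .510 .1165 .225 2.93
python3 - <<'E'
from h import *
for n in("top","scene"):
  snapshot(n)
  for t in ("treadle_pad","cap_grip"):print(n,t,[(round(d["conf"],2),np.round(d["at"],3)) for d in spot_point(n,t)[:2]])
E
```

```text
t 5.1 pos [ 0.4531 -0.0351  0.2124] phi 2.72 tilt [-0.  0. -1.] j [-0.24  0.17 -0.36  1.04  0.    0.18] F [ 1.2 -0.2 -0.1] T [-0.   -0.08  0.03] w 0.0431 0.0
shift [ 0.2   3.23 -0.25] turn [ 0.    0.   -0.21]
top treadle_pad []
top cap_grip [(0.72, array([0.512, 0.116, 0.175]))]
scene treadle_pad [(0.77, array([ 0.451, -0.027,  0.074])), (0.6, array([0.512, 0.117, 0.176]))]
scene cap_grip [(0.56, array([0.51 , 0.118, 0.174]))]
```

jog_arm(commands=[[0, [0, 0, -0.6], [0, 0, -0.1]], [0, [0.18, 3.25, -0.6], [0, 0, -0.21]], [0, [0.18, 3.25, -0.6], [0, 0, -0.21]], [0, [0.18, 3.25, -0.6], [0, 0, -0.21]], [0, [0.18, 3.25, -0.6], [0, 0, -0.21]]])

```text
clock: 5.9
position: [0.5118, 0.1207, 0.2392]
tool_rot: [-0.001, 0.104, 0.995, 0.0]
force: [0.8, -1.4, 0.0]
gripper_width: 0.0853
gripper_force: 0.0
```

```bash
python3 go.py .511 .117 .160 2.93
python3 - <<'E'
from h import *
im=snapshot("top"); j=snapshot("scene")
a=cv2.resize(im[165:280,150:280,::-1],None,fx=3,fy=3,interpolation=2);b=cv2.resize(j[95:210,195:325,::-1],None,fx=3,fy=3,interpolation=2)
cv2.imwrite("pics/p2.png",np.hstack([a,b]))
E
```

```text
t 5.9 pos [0.5118 0.1207 0.2392] phi 2.933 tilt [ 0.002  0.001 -1.   ] j [ 0.09  0.29 -0.13  1.15  0.    0.3 ] F [ 0.8 -1.4  0. ] T [-0.05 -0.03  0.03] w 0.0853 0.0
shift [-0.   -0.08  1.58] turn [ 0.001 -0.002  0.003]
```

View pics/p2.png

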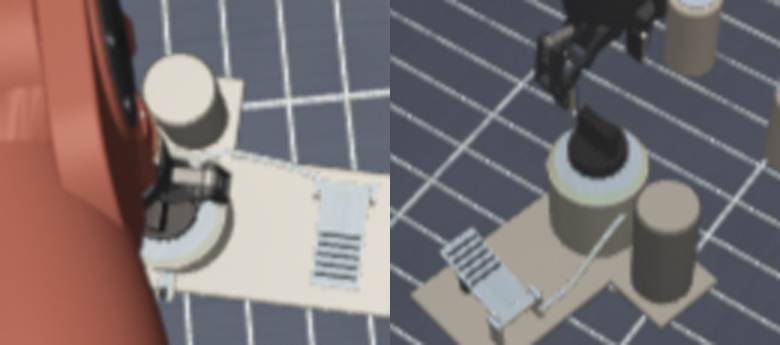

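jog_arm(commands=[[0, [0, -0.04, 0.6], [0, 0, 0]], [0, [0, -0.05, 1.1], [0, 0, 0]], [0, [0, -0.06, 1.45], [0, 0, 0]], [0, [0, -0.06, 1.58], [0, 0, 0]], [0, [0, -0.06, 1.58], [0, 0, 0]]])

```text
clock: 6.5
position: [0.5098, 0.113, 0.161]
tool_rot: [-0.001, 0.106, 0.994, -0.0]
force: [-0.1, -0.1, -0.0]
gripper_width: 0.0857
gripper_force: 0.0
```

```bash
python3 go.py .511 .117 .160 2.93
```

```text
t 6.5 pos [0.5098 0.113  0.161 ] phi 2.929 tilt [ 0.002 -0.001 -1.   ] j [ 0.08  0.34 -0.28  0.96 -0.    0.29] F [-0.1 -0.1 -0. ] T [0.02 0.02 0.01] w 0.0857 0.0
shift [-0.01  0.08  0.02] turn [-0.001 -0.002 -0.001]
```

jog_arm(commands=[[0, [0, 0.07, 0.02], [0, 0, 0]], [160, [0, 0.07, 0.02], [0, 0, 0]], [255, [0, 0.07, 0.02], [0, 0, 0]], [255, [0, 0.07, 0.02], [0, 0, 0]], [255, [0, 0.07, 0.02], [0, 0, 0]]], squeeze=40)

```text
clock: 7.0
position: [0.5117, 0.1174, 0.1612]
tool_rot: [0.0, 0.106, 0.994, 0.0]
force: [-1.2, 0.9, 0.4]
gripper_width: 0.0284
gripper_force: 0.0
```

jog_arm(commands=[[255, [0, 0, 0], [0, 0, 0]], [255, [0, 0, 0], [0, 0, 0]], [255, [0, 0, 0], [0, 0, 0]], [255, [0, 0, 0], [0, 0, 0]]])

```text
clock: 7.4
position: [0.5119, 0.1178, 0.1612]
tool_rot: [0.0, 0.106, 0.994, 0.0]
force: [1.9, 5.0, 3.1]
gripper_width: 0.0134
gripper_force: 41.7
```

```bash
python3 go.py .511 .117 .160 2.93
```

```text
t 7.4 pos [0.5119 0.1178 0.1612] phi 2.93 tilt [-0.001  0.001 -1.   ] j [ 0.09  0.34 -0.27  0.95  0.    0.3 ] F [1.9 5.  3.1] T [ 0.93 -0.21 -0.1 ] w 0.0134 41.7
shift [ 0.01 -0.02  0.02] turn [ 0.001  0.001 -0.   ]
```

jog_arm(commands=[[255, [0, 0, 0], [0, 0, -0.04]], [255, [0, 0, 0], [0, 0, -0.08]], [255, [0, 0, 0], [0, 0, -0.12]], [255, [0, 0, 0], [0, 0, -0.12]]], squeeze=70)

```text
clock: 7.8
position: [0.5121, 0.1179, 0.1613]
tool_rot: [0.001, 0.045, 0.999, 0.001]
force: [1.4, 5.5, 2.5]
gripper_width: 0.013
gripper_force: 68.3
```

```bash
python3 go.py .511 .117 .160 2.93
```

```text
t 7.8 pos [0.5121 0.1179 0.1613] phi 3.051 tilt [-0.001  0.001 -1.   ] j [ 0.09  0.34 -0.27  0.95  0.    0.18] F [1.4 5.5 2.5] T [ 1.17 -0.28 -0.05] w 0.013 68.3
shift [ 0.02 -0.02  0.03] turn [0.001 0.001 0.121]
```

jog_arm(commands=[[255, [0, 0, 0], [0, 0, -0.04]], [255, [0, 0, 0], [0, 0, -0.06]], [255, [0, 0, 0], [0, 0, -0.06]]])

```text
clock: 8.1
position: [0.512, 0.1183, 0.1613]
tool_rot: [0.001, 0.016, 1.0, 0.001]
force: [0.3, 8.0, 3.3]
gripper_width: 0.0126
gripper_force: 69.8
```

```bash
python3 go.py .511 .117 .160 2.93
```

```text
t 8.1 pos [0.512  0.1183 0.1613] phi 3.109 tilt [-0.001  0.002 -1.   ] j [ 0.09  0.34 -0.27  0.95  0.    0.12] F [0.3 8.  3.3] T [ 1.7  -0.25 -1.37] w 0.0126 69.8
shift [ 0.02 -0.03  0.03] turn [0.002 0.001 0.179]
```

jog_arm(commands=[[255, [0, 0.01, 0], [0, 0, 0.1]], [255, [0, 0.02, 0], [0, 0, 0.2]], [255, [0, 0.02, 0], [0, 0, 0.3]], [255, [0, 0.02, 0], [0, 0, 0.4]], [255, [0, 0.02, 0], [0, 0, 0.4]]])

```text
clock: 8.6
position: [0.5115, 0.1176, 0.1613]
tool_rot: [0.0, 0.216, 0.976, -0.001]
force: [-2.5, -0.1, 5.8]
gripper_width: 0.0133
gripper_force: 69.0
```

```bash
python3 go.py .511 .117 .160 1.98
```

```text
t 8.6 pos [0.5115 0.1176 0.1613] phi 2.706 tilt [-0.001 -0.001 -1.   ] j [ 0.09  0.34 -0.27  0.96 -0.    0.52] F [-2.5 -0.1  5.8] T [-0.25  0.24  0.01] w 0.0133 69.0
shift [ 0.   -0.02  0.03] turn [-0.001  0.001  0.726]
```

jog_arm(commands=[[255, [0, 0, 0], [0, 0, 0.12]], [255, [0, 0, 0], [0, 0, 0.24]], [255, [0, 0, 0], [0, 0, 0.36]], [255, [0, 0, 0], [0, 0, 0.48]], [255, [0, 0, 0], [0, 0, 0.48]]])

```text
clock: 9.1
position: [0.5106, 0.1166, 0.1612]
tool_rot: [0.0, 0.443, 0.897, -0.002]
force: [-4.3, -5.2, 10.1]
gripper_width: 0.013
gripper_force: 69.7
```

```bash
python3 go.py .511 .117 .160 1.98
```

```text
t 9.1 pos [0.5106 0.1166 0.1612] phi 2.224 tilt [-0.002 -0.004 -1.   ] j [ 0.09  0.34 -0.27  0.96 -0.    1.  ] F [-4.3 -5.2 10.1] T [-1.34  1.2  -0.47] w 0.013 69.7
shift [0.   0.01 0.02] turn [-0.003  0.003  0.244]
```

jog_arm(commands=[[255, [0, -0.02, -0.02], [0, 0, 0.12]], [255, [0, -0.02, -0.02], [0, 0, 0.24]], [255, [0, -0.02, -0.02], [0, 0, 0.24]]])

```text
clock: 9.4
position: [0.5097, 0.1166, 0.1614]
tool_rot: [-0.0, 0.546, 0.838, -0.002]
force: [-3.5, -4.4, 1.4]
gripper_width: 0.0126
gripper_force: 68.5
```

```bash
python3 go.py .511 .117 .160 1.98;python3 - <<'E'
from h import *
im=snapshot("top"); j=snapshot("scene")
a=cv2.resize(im[165:280,150:280,::-1],None,fx=3,fy=3,interpolation=2);b=cv2.resize(j[95:210,195:325,::-1],None,fx=3,fy=3,interpolation=2)
cv2.imwrite("pics/p3.png",np.hstack([a,b]))
E
```

```text
t 9.4 pos [0.5097 0.1166 0.1614] phi 1.988 tilt [-0.001 -0.003 -1.   ] j [ 0.09  0.34 -0.28  0.96 -0.    1.24] F [-3.5 -4.4  1.4] T [-1.07  0.81  0.04] w 0.0126 68.5
shift [-0.    0.03  0.03] turn [-0.003  0.001  0.008]
```

View pics/p3.png

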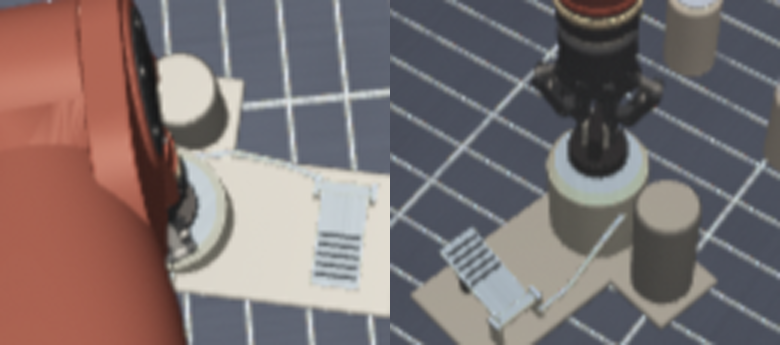

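jog_arm(commands=[[255, [0, 0, -0.04], [0, 0, 0]], [255, [0, 0, -0.08], [0, 0, 0]], [255, [0, 0, -0.12], [0, 0, 0]]])

```text
clock: 9.8
position: [0.5093, 0.1171, 0.1671]
tool_rot: [-0.001, 0.543, 0.839, -0.002]
force: [-3.8, -5.3, -4.9]
gripper_width: 0.0127
gripper_force: 68.0
```

```bash
python3 go.py .511 .117 .160 1.98
```

```text
t 9.8 pos [0.5093 0.1171 0.1671] phi 1.993 tilt [-0.    -0.004 -1.   ] j [ 0.09  0.33 -0.27  0.97 -0.    1.24] F [-3.8 -5.3 -4.9] T [-0.99  0.78  0.07] w 0.0127 68.0
shift [-0.02  0.03  0.14] turn [-0.004  0.     0.013]
```

jog_arm(commands=[[255, [0, 0, -0.1], [0, 0, 0]], [255, [0, 0, -0.2], [0, 0, 0]], [255, [0, 0, -0.3], [0, 0, 0]], [255, [0, 0, -0.45], [0, 0, 0]], [255, [0, 0, -0.6], [0, 0, 0]]])

```text
clock: 10.3
position: [0.5112, 0.118, 0.1989]
tool_rot: [0.0, 0.544, 0.839, 0.0]
force: [0.2, -0.1, -2.3]
gripper_width: 0.0129
gripper_force: 68.6
```

jog_arm(commands=[[255, [0, 0, -0.3], [0, 0, 0]], [255, [0, 0, -0.7], [0, 0, 0]], [255, [0, 0, -1.1], [0, 0, 0]], [255, [0, 0, -1.3], [0, 0, 0]], [255, [0, 0, -1.3], [0, 0, 0]]])

```text
clock: 10.8
position: [0.5117, 0.1179, 0.2645]
tool_rot: [0.001, 0.544, 0.839, 0.001]
force: [0.6, 0.0, -1.6]
gripper_width: 0.0129
gripper_force: 68.7
```

jog_arm(commands=[[255, [0, 0, 0], [0, 0, 0]], [255, [0, 0, 0], [0, 0, 0]], [255, [0, 0, 0], [0, 0, 0]]])

```text
clock: 11.1
position: [0.5103, 0.1177, 0.2621]
tool_rot: [-0.001, 0.545, 0.839, -0.0]
force: [-0.7, -0.1, -1.1]
gripper_width: 0.013
gripper_force: 68.7
```

```bash
python3 go.py .511 .117 .27 1.98;python3 - <<'E'
from h import *
im=snapshot("top"); j=snapshot("scene")
for n in("top","scene"):
  for t in("cap_grip","can_a_mid","measuring_cup_mid","funnel_mid","treadle_pad"):print(n,t,[(round(d["conf"],2),np.round(d["at"],3)) for d in spot_point(n,t)[:2]])
cv2.imwrite("pics/p4.png",cv2.resize(j[60:260,130:390,::-1],None,fx=3,fy=3,interpolation=2))
E
```

```text
t 11.1 pos [0.5103 0.1177 0.2621] phi 1.99 tilt [ 0.001 -0.001 -1.   ] j [ 0.09  0.27 -0.09  1.2   0.    1.24] F [-0.7 -0.1 -1.1] T [ 0.01 -0.    0.01] w 0.013 68.7
shift [-0.02  0.01 -0.16] turn [-0.001 -0.001  0.01 ]
top cap_grip [(0.57, array([0.512, 0.12 , 0.272]))]
top can_a_mid []
top measuring_cup_mid [(0.76, array([ 0.433, -0.38 ,  0.035]))]
top funnel_mid [(0.87, array([ 0.818, -0.094,  0.036]))]
top treadle_pad [(0.64, array([ 0.455, -0.032,  0.076]))]
scene cap_grip [(0.56, array([0.513, 0.119, 0.278]))]
scene can_a_mid [(0.86, array([0.461, 0.392, 0.058]))]
scene measuring_cup_mid [(0.65, array([ 0.434, -0.382,  0.036]))]
scene funnel_mid [(0.61, array([ 0.817, -0.093,  0.04 ]))]
scene treadle_pad [(0.6, array([ 0.45 , -0.03 ,  0.072]))]
```

View pics/p4.png

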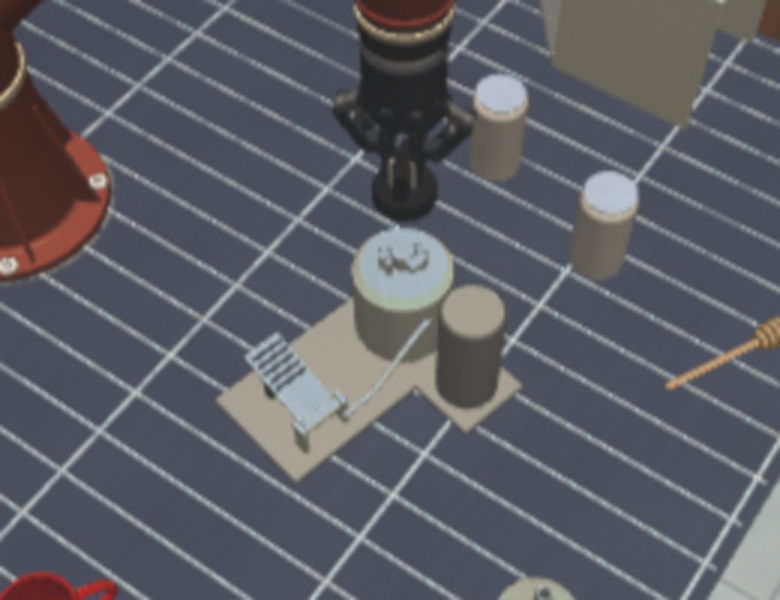

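The picture shows the cap held upright at (403,195), clear of the exposed neck at (403,255). It is 10 cm above where it sat, and the bystanders have not moved.

```bash
python3 -c "
from workcell import *
print(close_job())"
```

```text
the job is handed in; nothing more can be done
None
```

Job handed in: I held the vent treadle on its stop for over half a second and it came back up; the cap hit its stop counter-clockwise and loosened clockwise (left-hand thread), and it is held upright about 10 cm above where it sat, with the cans, cup and funnel where they stood.

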